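# Find the rocking corner of the badge-reader plate and press its shim flat

## Task

The base plate of the badge reader rocks on one of its four corners. With closed fingertips press down on the blue dots at the plate's corners, one after another, until you find the one corner that sinks, and push that corner right down to its stop; then let go and press the orange shim lever beside that corner down flat. Leave the other three shim levers up, do not shift or lift the plate, and do not disturb the small things lying about.

Things in the scene. Friction and masses are not known exactly. Their poses are not given: they have to be found in the camera images.
- plate: loose aluminium base plate, 190 (x) x 160 (y) x 8 mm, about 1 kg, with a white badge reader (72x108 mm, 21 mm high) fixed on its middle. It lies level on four black feet, its top 38 mm above the worktop. Origin: centre of its underside; z up, x and y along its edges; -x is its front (nearer the robot), +y its left.
- tray: grey tray under the plate, fixed to the worktop; axes as the plate's. It carries four feet that look alike, 80 mm in x and 64 mm in y from the middle. Three are rigid (that corner sinks under 1 mm). One, at any corner, is sprung: pressed there the plate yields at about 3 N, sinks 5 mm to a hard stop at about 6 N, and comes up again when let go.
- corner_front_left (a point): blue dot, 18 mm across, on the plate's top at its front left corner (73 mm in x and 58 mm in y from the plate's middle): the place to press the plate. The point is the middle of the dot, on the top surface.
- corner_front_right (a point): blue dot, 18 mm across, on the plate's top at its front right corner (73 mm in x and 58 mm in y from the plate's middle): the place to press the plate. The point is the middle of the dot, on the top surface.
- corner_back_left (a point): blue dot, 18 mm across, on the plate's top at its back left corner (73 mm in x and 58 mm in y from the plate's middle): the place to press the plate. The point is the middle of the dot, on the top surface.
- corner_back_right (a point): blue dot, 18 mm across, on the plate's top at its back right corner (73 mm in x and 58 mm in y from the plate's middle): the place to press the plate. The point is the middle of the dot, on the top surface.
- shim_front_left (a joint): shim lever of the front left corner: orange ribbed tab, 28 mm wide and 36 mm long, hinged along the plate's left edge 50 mm in x from the plate's middle, pointing outward (+y of the plate) and up. 0 = raised (about 34 degrees up), 0.6 = flat (level), which raises a steel toe under the plate. Needs about 4 N down at its ribs and stays where it is left.
- shim_front_left_pad (a point): point on top of the ribbed tab of the front left shim lever, where to press it, 34 mm out from its hinge. Raised, it lies 42 mm above the worktop, 113 mm in y from the plate's middle; flat, 23.5 mm above the worktop and 120 mm in y from the plate's middle. The tab moves with it.
- shim_front_right (a joint): shim lever of the front right corner: orange ribbed tab, 28 mm wide and 36 mm long, hinged along the plate's right edge 50 mm in x from the plate's middle, pointing outward (-y of the plate) and up. 0 = raised (about 34 degrees up), 0.6 = flat (level), which raises a steel toe under the plate. Needs about 4 N down at its ribs and stays where it is left.
- shim_front_right_pad (a point): point on top of the ribbed tab of the front right shim lever, where to press it, 34 mm out from its hinge. Raised, it lies 42 mm above the worktop, 113 mm in y from the plate's middle; flat, 23.5 mm above the worktop and 120 mm in y from the plate's middle. The tab moves with it.
- shim_back_left (a joint): shim lever of the back left corner: orange ribbed tab, 28 mm wide and 36 mm long, hinged along the plate's left edge 50 mm in x from the plate's middle, pointing outward (+y of the plate) and up. 0 = raised (about 34 degrees up), 0.6 = flat (level), which raises a steel toe under the plate. Needs about 4 N down at its ribs and stays where it is left.
- shim_back_left_pad (a point): point on top of the ribbed tab of the back left shim lever, where to press it, 34 mm out from its hinge. Raised, it lies 42 mm above the worktop, 113 mm in y from the plate's middle; flat, 23.5 mm above the worktop and 120 mm in y from the plate's middle. The tab moves with it.
- shim_back_right (a joint): shim lever of the back right corner: orange ribbed tab, 28 mm wide and 36 mm long, hinged along the plate's right edge 50 mm in x from the plate's middle, pointing outward (-y of the plate) and up. 0 = raised (about 34 degrees up), 0.6 = flat (level), which raises a steel toe under the plate. Needs about 4 N down at its ribs and stays where it is left.
- shim_back_right_pad (a point): point on top of the ribbed tab of the back right shim lever, where to press it, 34 mm out from its hinge. Raised, it lies 42 mm above the worktop, 113 mm in y from the plate's middle; flat, 23.5 mm above the worktop and 120 mm in y from the plate's middle. The tab moves with it.
- tell_front_left (a joint): green telltale pin, 8 mm across, under the front left corner of the plate. 0 = up (2 mm under the plate); if that corner sinks fully the plate pushes the pin down about 0.003 (m), and the pin stays down.
- tell_front_right (a joint): green telltale pin, 8 mm across, under the front right corner of the plate. 0 = up (2 mm under the plate); if that corner sinks fully the plate pushes the pin down about 0.003 (m), and the pin stays down.
- tell_back_left (a joint): green telltale pin, 8 mm across, under the back left corner of the plate. 0 = up (2 mm under the plate); if that corner sinks fully the plate pushes the pin down about 0.003 (m), and the pin stays down.
- tell_back_right (a joint): green telltale pin, 8 mm across, under the back right corner of the plate. 0 = up (2 mm under the plate); if that corner sinks fully the plate pushes the pin down about 0.003 (m), and the pin stays down.
- pen: black pen, 150 mm long, lying loose beside the tray; a bystander. Origin: centre of its underside.
- eraser: blue and white eraser, 22x54x12 mm, loose; a bystander. Origin: centre of its underside.
- staples: beige carton of staples, 34x60x19 mm, loose; a bystander. Origin: centre of its underside.
- clip: black binder clip, 32x42x24 mm, loose; a bystander. Origin: centre of its underside.
- memory_stick: black memory stick, 17x56x9 mm, loose; a bystander. Origin: centre of its underside.

How it is judged:
By the outcome, as a careful person would: the job done as asked, in the order asked, and still so for the second after the job is handed in, with the robot touching nothing.
It also fails if it takes over 51 s, if anything falls off the work surface, if the arm or the gripper's body presses on something with over 40 N, if the wrist force passes 120 N, or if a joint passes its speed limit or range.

## Robot

A 6-joint arm with a two-finger parallel gripper is mounted at the origin on a cart in front of the work surface, level with it; the furniture and walls round the work are solid. World frame = base frame: x ahead of the robot, y to its left, z up, the work surface at z = 0. Lengths are in mm, angles in rad, forces in N, time in s.
With the tool pointing down it reaches from about 300 to 950 mm from the base axis. Payload 3.1 kg.
Tool frame: the origin (TCP) lies midway between the tips of the shut fingers; the grasp point (between the pads) lies 19 mm behind it; z points along the fingers, y is the line along which they close (so a half turn about z gives the same grasp; the last joint's range is limited). The gripper opens to 85 mm and grips with 20 to 120 N. Pads are 22 mm wide; open, the fingers measure 114 mm over their backs; the gripper's body (76 mm by 85 mm) begins 54 mm behind the grasp point. The pads swing forward as they close: fully open they stand 13 mm farther back than shut.
Start: joints at [-1.324, 0.308, 1.634, -0, 1.2, -0.07], TCP at [194.678, -593.913, 231.272] pointing down, gripper open.
Joint ranges: [-3.06, 3.06], [-0.79, 1.96], [0.05, 2.63], [-1.19, 4.34], [0.05, 2.64], [-2.94, 2.94]. Speed limits (rad/s): [2.79, 2.79, 3.14, 3.14, 3.14, 3.14].

## Interface

Orientations are given as a unit quaternion [x, y, z, w].
In Python, from cell import ctrl gives the robot as it stands.
- The arm moves only by the tool servo_tool, never from a script. Its argument "increments" is a list of rows, each a list of 3 entries, a list of its own where there are three numbers: the turn, a rotation vector about the tool's x, y, z in degrees, then the shift along the tool's x, y, z in mm, then the opening, from 0 (shut) to 1 (fully open). A call has 1 to 20 rows; each row is the pose to reach, as a shift and turn from the pose commanded when the call began, along the tool's axes at that moment; what a row does not reach only later rows make up. A row lasts 1/10 s, in which the tool goes at most 50 mm and 8.59 degrees, less where a joint would pass 70% of its speed; a pose out of reach is approached as far as the arm can. A call with a gripper value outside its range is refused whole. The fingers move at their own pace and stop on an object; the grip force is fixed at half the most. Time passes only in rows, so rows that repeat a pose let the fingers close. It gives the time, the measured TCP pose, the force, the opening and the grip force at its end, in the units of the state.
- ctrl.get_obs(): the state, without advancing time (a new reading comes with each control period).
- ctrl.capture(name): name is "scene" or "top"; returns (picture, depth): 400x640x3 uint8, blue, green, red; 400x640 float32, mm along the optical axis (not along the pixel's ray), 0 where there is no reading.
- ctrl.calibration(name): a dict with "mtx" (3x3 intrinsics, pixels), "R" (3x3) and "t" (3): a world point X has camera coordinates R X + t. Camera axes: x right, y down, z forward; pixel columns grow to the right and rows downward; lengths in mm; the calibration is good to about 2 mm. A picture is of the moment at which its call begins. calibration takes no time and is no camera call.
- ctrl.close_job(): hands the job in; it is judged then, once.
Trained networks look in the newest picture that a camera, given by its name, has taken for a name from the list of things; names that differ only in an ending like _2 or _b are one class to them, and where a whole thing is asked for, a point or a joint stands for the part that bears it (a point fixed in the world has none). Each returns a list of dicts, best first, with "conf" (0 to 1); they miss things now and then, are a little off and sometimes report something else, mostly with a low value. They report only what shows in the picture. A call takes as long as a camera call.
- ctrl.masks_of(label, camera): "pixels" (400x640 bool, what is visible of it) and "box" ([left, top, width, height] in pixels, round what is visible of it).
The state is a dict: "t": time; "q": joint angles; "dq": joint speeds; "tau": joint torques, N m; "tool_pos": TCP position; "tcp_rot": TCP orientation; "force": force on the tool from outside, world axes, zero at the start; "wrist_torque": the same for the moment, N m; "gripper_width": finger opening in mm; "grasp_force": force on a finger pad.
Only numpy, scipy, OpenCV 4.12 (cv2) and the standard library are available. Lean on these libraries where they do the work, as an engineer would, in place of code of your own. Each camera call takes 0.05 s, during which the arm holds its last target. There are 200 camera calls.

## Working session

There is one attempt and no reset: what is moved stays moved. The work goes in short steps, Python scripts to look and compute and a tool call to move; the robot and the scene stay as the last step left them, time stands still between calls to the robot, and variables do not carry over. Pictures are saved under pics/ and viewed, at most 10 in all, crops included, and the job is handed in when it is done.

Besides the shell and the picture viewer there is one more tool, called after "Emit:" by a JSON object that holds its "api" and its "payload", one argument or row to a line. servo_tool: Moves the arm, as the interface text tells. Its arguments: {"type":"object","properties":{"increments":{"type":"array","items":{"type":"array"}}},"required":["increments"]}

```bash
mkdir -p pics
cat > h.py <<'E'
import numpy as np, cv2
from cell import ctrl
def world(cam,u,v,d):
    c=ctrl.calibration(cam);K=np.array(c["mtx"]);R=np.array(c["R"]);t=np.array(c["t"])
    p=np.linalg.inv(K)@np.array([u*d,v*d,d]);return R.T@(p-t)
def at_z(cam,u,v,z):
    c=ctrl.calibration(cam);K=np.array(c["mtx"]);R=np.array(c["R"]);t=np.array(c["t"])
    o=-R.T@t;r=R.T@np.linalg.inv(K)@np.array([u,v,1.]);return o+r*(z-o[2])/r[2]
E
python3 - <<'E'
from h import *
o=ctrl.get_obs();print(o)
for n in("top","scene"):
    p,d=ctrl.capture(n);cv2.imwrite(f"pics/{n}0.png",p);np.save(f"{n}0.npy",d)
hsv=cv2.cvtColor(cv2.imread("pics/top0.png"),cv2.COLOR_BGR2HSV)
for nm,lo,hi,z in(("blue",(95,120,60),(130,255,255),38),("orange",(5,150,120),(20,255,255),35)):
    m=cv2.inRange(hsv,lo,hi);k,l,s,c=cv2.connectedComponentsWithStats(m)
    for i in range(1,k):
        if s[i,4]>25: print(nm,s[i],c[i].round(1),at_z("top",*c[i],z).round(1))
for L in("corner_front_left","shim_front_left","plate"):
    for r in ctrl.masks_of(L,"top"):
        ys,xs=np.nonzero(r["pixels"]);print(L,r["conf"],r["box"],xs.mean(),ys.mean(),at_z("top",xs.mean(),ys.mean(),38).round(1))
E
```

```text
{'t': 0.0, 'q': array([-1.32371345e+00,  3.09012121e-01,  1.63520635e+00,  2.99830795e-05,
        1.19970266e+00, -6.97127843e-02]), 'dq': array([-0.00056112,  0.00017808,  0.00043234, -0.00031989, -0.00142996,
        0.00019799]), 'tau': array([ 1.15505878e-03, -4.15250945e+01, -2.76663011e+01, -1.88633148e-04,
        1.02445664e-02, -6.72869334e-07]), 'tool_pos': array([ 194.47284696, -593.09809077,  230.03322124]), 'tcp_rot': array([ 9.87481461e-01,  1.57730808e-01, -8.92056227e-05, -1.16090257e-03]), 'force': array([-0.09325758, -0.22277579,  1.28354158]), 'wrist_torque': array([ 0.013644  , -0.0140432 , -0.02313851]), 'grasp_force': 0.0, 'gripper_width': 85.36076104065802}
blue [147  92  25  36 563] [159.3 109.7] [710.5 425.6  38. ]
blue [301 183  12   8  75] [306.4 186.2] [535.3  71.4  38. ]
orange [108 100  19   6  73] [117.6 102.7] [726.1 527.2  35. ]
orange [335 161  16  11 102] [342.9 166.1] [584.9 -13.6  35. ]
orange [425 166   5   7  26] [426.7 169.3] [ 581.5 -211.1   35. ]
orange [334 203  15  11  98] [341.4 208.5] [484.7 -11.8  35. ]
orange [423 207  18  10 171] [431.9 211.5] [ 482.1 -224.    35. ]
orange [ 62 308  27  12 189] [ 77.4 314.2] [225.9 597.5  35. ]
corner_front_left 0.62 [351.3, 146.6, 73.7, 85.6] 386.97907104828346 188.62566550394712 [ 533.5 -117.8   38. ]
shim_front_left 0.67 [450.3, 183.7, 29.6, 22.9] 463.1211401425178 197.21377672209027 [ 517.1 -296.2   38. ]
shim_front_left 0.5 [332.3, 200.7, 18.5, 14.0] 341.66985645933016 208.14354066985646 [485.5 -12.3  38. ]
plate 0.92 [349.6, 147.5, 74.5, 82.3] 387.06121313299946 188.7262103505843 [ 533.3 -118.    38. ]
plate 0.46 [298.1, 221.0, 23.6, 13.0] 307.65909090909093 225.0681818181818 [444.2  66.5  38. ]
```

View pics/top0.png

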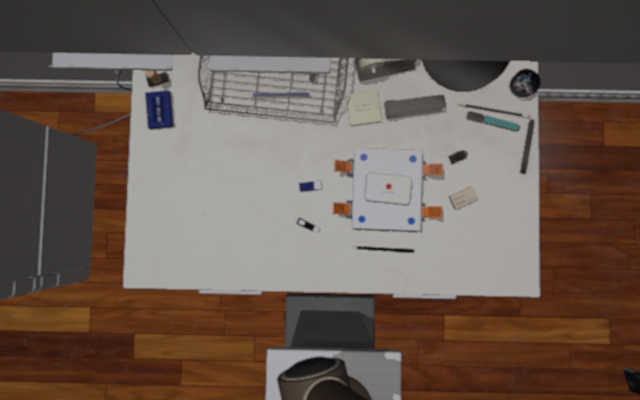

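View pics/scene0.png

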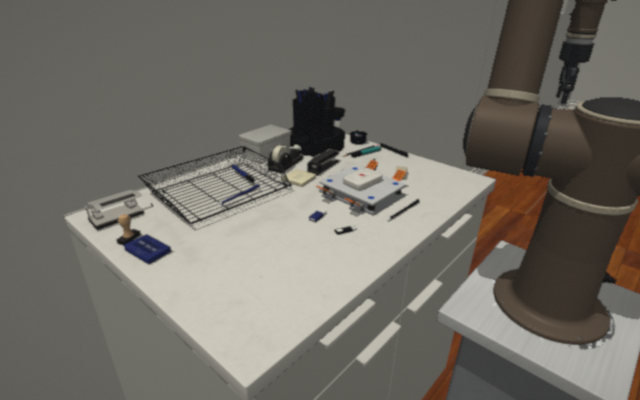

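Top view: the plate spans about (352–424, 148–231), with dots near (364,157), (417,158), (362,219) and (411,221) and tabs at the sides. The pen is at (385,249), the eraser at (311,186), the stick at (308,225), the clip at (458,157) and the staples at (463,198). The scene view agrees, and nothing lies on the tabs.

Run:
```python
from h import *
from scipy.spatial.transform import Rotation as Ro
p=cv2.imread("pics/top0.png");d=np.load("top0.npy")
hsv=cv2.cvtColor(p,cv2.COLOR_BGR2HSV);m=cv2.inRange(hsv,(95,110,60),(130,255,255))
k,l,s,c=cv2.connectedComponentsWithStats(m);W=[]
for i in range(1,k):
    if s[i,4]>5 and 350<c[i][0]<425 and 145<c[i][1]<235:
        w=at_z("top",*c[i],38);W.append(w[:2]);print(s[i,4],c[i].round(1),w.round(1),world("top",*c[i],d[int(c[i][1]+.5),int(c[i][0]+.5)]).round(1))
m=cv2.inRange(hsv,(3,140,90),(22,255,255));k,l,s,c=cv2.connectedComponentsWithStats(m)
for i in range(1,k):
    if s[i,4]>5 and 325<c[i][0]<450 and 145<c[i][1]<235: print("or",s[i],c[i].round(1),at_z("top",*c[i],35).round(1))
W=np.array(W);print(W.shape)
if len(W)==4:
    C=W.mean(0);a=W-C;N=[]
    nom=np.array([[73*np.sign(x),58*np.sign(y)] for x,y in a])
    R,_=Ro.align_vectors(np.c_[a,0*a[:,0]],np.c_[nom,0*nom[:,0]]);th=R.as_rotvec()[2]
    print("centre",C,"yaw deg",np.degrees(th),"res",(a-R.apply(np.c_[nom,0*nom[:,0]])[:,:2]).round(1).tolist())
    q=ctrl.get_obs();T=Ro.from_quat(q["tcp_rot"]);print("tool axes\n",T.as_matrix().round(4),q["t"])
    for x in(-1,1):
        for y in(1,-1):
            for nm,v in(("dot",(73*x,58*y,0)),("pad",(50*x,113*y,0))):
                w=R.apply(v)[:2]+C;print(nm,x,y,w.round(1),"tool shift",T.inv().apply(np.r_[w,60]-q["tool_pos"]).round(1))
cv2.imwrite("pics/crop.png",cv2.resize(p[135:260,290:480],None,fx=4,fy=4,interpolation=cv2.INTER_CUBIC))
```

```text
19 [363.2 157. ] [607.1 -60.9  38. ] [607.5 -61.1  35. ]
16 [412.5 158.5] [ 605.9 -176.9   38. ] [ 606.2 -177.3   35.7]
28 [361.5 218.8] [461.6 -59.2  38. ] [461.6 -59.4  35. ]
26 [411.  220.5] [ 460.  -174.8   38. ] [ 460.  -174.7   38.7]
or [335 161  16  11 147] [342.3 166.1] [584.8 -12.   35. ]
or [424 165  18  10 127] [432.4 169.2] [ 581.8 -224.7   35. ]
or [334 203  15  11 145] [340.8 208.3] [485.3 -10.4  35. ]
or [423 207  18  10 172] [431.8 211.5] [ 482.2 -223.9   35. ]
(4, 2)
centre [ 533.66300301 -117.94663217] yaw deg -0.720641960073917 res [[-0.3, 0.0], [0.0, -0.1], [0.2, -0.1], [0.1, 0.2]]
tool axes
 [[ 9.502e-01  3.115e-01 -3.000e-04]
 [ 3.115e-01 -9.502e-01  1.100e-03]
 [ 1.000e-04 -1.100e-03 -1.000e+00]] 0.25
dot -1 1 [461.4 -59. ] tool shift [ 420.  -424.6  171.2]
pad -1 1 [485.1  -4.3] tool shift [ 459.6 -469.2  171.2]
dot -1 -1 [ 459.9 -175. ] tool shift [ 382.5 -314.8  171. ]
pad -1 -1 [ 482.2 -230.3] tool shift [ 386.5 -255.4  171. ]
dot 1 1 [607.4 -60.9] tool shift [ 558.2 -377.4  171.1]
pad 1 1 [585.1  -5.6] tool shift [ 554.2 -436.9  171.2]
dot 1 -1 [ 605.9 -176.9] tool shift [ 520.6 -267.6  171. ]
pad 1 -1 [ 582.2 -231.6] tool shift [ 481.1 -223.   170.9]
```

View pics/crop.png

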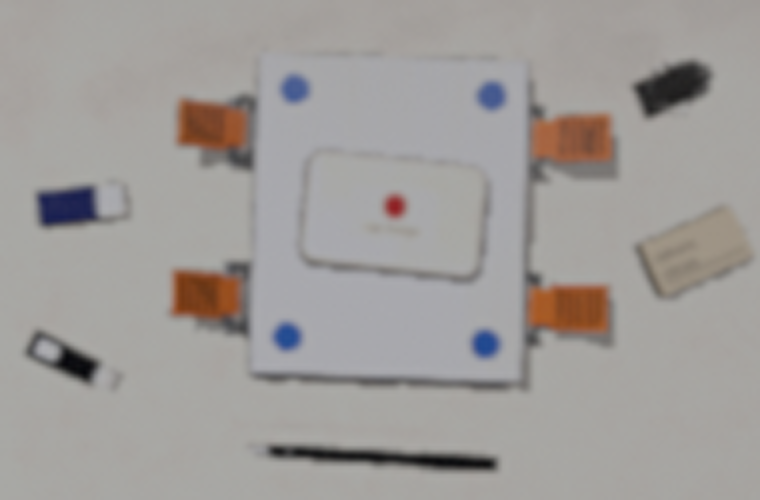

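Emit:
{"api": "servo_tool", "payload": {
  "increments": [
    [[0,0,8],[95,-79,60],0],
    [[0,0,8],[95,-79,60],0],
    [[0,0,16],[190,-157,60],0],
    [[0,0,18.2],[190,-157,60],0],
    [[0,0,18.2],[382.5,-315,60],0],
    [[0,0,18.2],[382.5,-315,60],0],
    [[0,0,18.2],[382.5,-315,60],0],
    [[0,0,18.2],[382.5,-315,60],0],
    [[0,0,18.2],[382.5,-315,60],0],
    [[0,0,18.2],[382.5,-315,60],0],
    [[0,0,18.2],[382.5,-315,60],0],
    [[0,0,18.2],[382.5,-315,60],0],
    [[0,0,18.2],[382.5,-315,130],0],
    [[0,0,18.2],[382.5,-315,170],0],
    [[0,0,18.2],[382.5,-315,170],0],
    [[0,0,18.2],[382.5,-315,170],0]
  ]
}}

```text
t: 1.85
tool_pos: [457.4, -175.8, 59.5]
tcp_rot: [1.0, -0.001, -0.003, -0.001]
force: [0.6, -0.4, -0.3]
gripper_width: -0.0
grasp_force: 0.0
```

Emit:
{"api": "servo_tool", "payload": {
  "increments": [
    [[0,0,0],[2.5,-1,10],0],
    [[0,0,0],[2.5,-1,17],0],
    [[0,0,0],[2.5,-1,20],0],
    [[0,0,0],[2.5,-1,22],0],
    [[0,0,0],[2.5,-1,22],0],
    [[0,0,0],[2.5,-1,22],0]
  ]
}}

```text
t: 2.45
tool_pos: [462.8, -174.5, 39.6]
tcp_rot: [1.0, -0.0, 0.0, 0.0]
force: [0.1, 0.5, -0.3]
gripper_width: -0.1
grasp_force: 0.0
```

Emit:
{"api": "servo_tool", "payload": {
  "increments": [
    [[0,0,0],[0,0,1],0],
    [[0,0,0],[0,0,2],0],
    [[0,0,0],[0,0,3],0],
    [[0,0,0],[0,0,3],0],
    [[0,0,0],[0,0,3],0]
  ]
}}

```text
t: 2.95
tool_pos: [462.8, -174.6, 37.9]
tcp_rot: [1.0, -0.0, -0.0, -0.0]
force: [-4.2, 1.3, 11.8]
gripper_width: 0.4
grasp_force: 6.2
```

Front right is rigid (11.8 N within 2 mm). Next, front left.

Emit:
{"api": "servo_tool", "payload": {
  "increments": [
    [[0,0,0],[0,0,-10],0],
    [[0,0,0],[0,0,-20],0],
    [[0,0,0],[0,-45,-20],0],
    [[0,0,0],[0,-90,-20],0],
    [[0,0,0],[0,-116,-20],0],
    [[0,0,0],[0,-116,-18],0],
    [[0,0,0],[0,-116,-10],0],
    [[0,0,0],[0,-116,-3],0],
    [[0,0,0],[0,-116,-3],0],
    [[0,0,0],[0,-116,-3],0]
  ]
}}

```text
t: 3.95
tool_pos: [462.3, -59.3, 38.8]
tcp_rot: [1.0, -0.001, -0.001, -0.0]
force: [0.1, 0.2, -0.3]
gripper_width: 0.4
grasp_force: 0.0
```

Emit:
{"api": "servo_tool", "payload": {
  "increments": [
    [[0,0,0],[0,0,1],0],
    [[0,0,0],[0,0,2],0],
    [[0,0,0],[0,0,3],0],
    [[0,0,0],[0,0,3],0],
    [[0,0,0],[0,0,3],0]
  ]
}}

```text
t: 4.45
tool_pos: [462.7, -58.8, 36.5]
tcp_rot: [1.0, -0.0, 0.0, 0.0]
force: [-1.9, -2.2, 3.3]
gripper_width: 0.2
grasp_force: 1.8
```

Emit:
{"api": "servo_tool", "payload": {
  "increments": [
    [[0,0,0],[0,0,1],0],
    [[0,0,0],[0,0,1.5],0],
    [[0,0,0],[0,0,1.5],0]
  ]
}}

```text
t: 4.75
tool_pos: [462.7, -58.6, 34.9]
tcp_rot: [1.0, -0.0, 0.0, 0.0]
force: [-2.2, -3.0, 4.2]
gripper_width: -0.3
grasp_force: 2.2
```

Emit:
{"api": "servo_tool", "payload": {
  "increments": [
    [[0,0,0],[0,0,1],0],
    [[0,0,0],[0,0,2],0],
    [[0,0,0],[0,0,2.5],0],
    [[0,0,0],[0,0,2.5],0]
  ]
}}

```text
t: 5.15
tool_pos: [462.7, -58.5, 32.9]
tcp_rot: [1.0, -0.0, -0.0, 0.0]
force: [-3.4, -1.9, 9.7]
gripper_width: 0.2
grasp_force: 4.8
```

Stop reached, or nearly so; a little more to be sure.

Emit:
{"api": "servo_tool", "payload": {
  "increments": [
    [[0,0,0],[0,0,1],0],
    [[0,0,0],[0,0,1.5],0],
    [[0,0,0],[0,0,1.5],0]
  ]
}}

```text
t: 5.45
tool_pos: [462.8, -58.5, 32.6]
tcp_rot: [1.0, -0.0, -0.001, 0.0]
force: [-6.7, -1.4, 20.4]
gripper_width: 0.2
grasp_force: 10.1
```

Emit:
{"api": "servo_tool", "payload": {
  "increments": [
    [[0,0,0],[0,0,-3],0],
    [[0,0,0],[0,0,-6],0],
    [[0,0,0],[0,0,-10],0],
    [[0,0,0],[0,0,-20],0],
    [[0,0,0],[0,0,-34],0],
    [[0,0,0],[0,0,-34],0],
    [[0,0,0],[11,-28,-34],0],
    [[0,0,0],[22.5,-57,-34],0],
    [[0,0,0],[22.5,-57,-34],0],
    [[0,0,0],[22.5,-57,-24],0],
    [[0,0,0],[22.5,-57,-18],0],
    [[0,0,0],[22.5,-57,-18],0]
  ]
}}

```text
t: 6.65
tool_pos: [483.8, -2.0, 47.3]
tcp_rot: [1.0, -0.001, -0.001, -0.0]
force: [0.9, 0.2, -0.0]
gripper_width: 0.1
grasp_force: 0.0
```

Emit:
{"api": "servo_tool", "payload": {
  "increments": [
    [[0,0,0],[0,0,2],0],
    [[0,0,0],[0,0,5],0],
    [[0,0,0],[0,0,8],0],
    [[0,0,0],[0,0,11],0],
    [[0,0,0],[0,0,14],0],
    [[0,0,0],[0,0,14],0]
  ]
}}

```text
t: 7.25
tool_pos: [485.7, -1.4, 34.7]
tcp_rot: [1.0, -0.0, 0.001, -0.0]
force: [0.9, 0.5, 1.4]
gripper_width: 0.1
grasp_force: 0.8
```

Emit:
{"api": "servo_tool", "payload": {
  "increments": [
    [[0,0,0],[0,0,2],0],
    [[0,0,0],[0,0,4],0],
    [[0,0,0],[0,0,6],0],
    [[0,0,0],[0,0,8],0],
    [[0,0,0],[0,0,9],0],
    [[0,0,0],[0,0,9],0]
  ]
}}

```text
t: 7.85
tool_pos: [485.2, -1.5, 25.5]
tcp_rot: [1.0, -0.0, 0.0, 0.0]
force: [2.1, 0.9, 1.7]
gripper_width: 0.1
grasp_force: 1.3
```

Emit:
{"api": "servo_tool", "payload": {
  "increments": [
    [[0,0,0],[0,0,1],0],
    [[0,0,0],[0,0,2],0],
    [[0,0,0],[0,0,2.5],0],
    [[0,0,0],[0,0,2.5],0]
  ]
}}

```text
t: 8.25
tool_pos: [485.2, -1.3, 23.5]
tcp_rot: [1.0, -0.0, -0.0, -0.0]
force: [1.0, 3.5, 6.3]
gripper_width: 0.1
grasp_force: 2.9
```

Emit:
{"api": "servo_tool", "payload": {
  "increments": [
    [[0,0,0],[0,0,1],0],
    [[0,0,0],[0,0,1.5],0],
    [[0,0,0],[0,0,1.5],0]
  ]
}}

```text
t: 8.55
tool_pos: [485.3, -1.4, 23.2]
tcp_rot: [1.0, -0.0, -0.0, -0.0]
force: [-3.7, 3.1, 15.5]
gripper_width: 0.1
grasp_force: 8.0
```

Lever at its flat stop. Retract and look.

Emit:
{"api": "servo_tool", "payload": {
  "increments": [
    [[0,0,0],[0,0,-3],0],
    [[0,0,0],[0,0,-10],0],
    [[0,0,0],[0,0,-40],0],
    [[0,0,0],[0,0,-80],0],
    [[0,0,0],[0,0,-130],0],
    [[0,0,0],[-40,0,-170],0],
    [[0,0,0],[-80,40,-200],0],
    [[0,0,0],[-110,80,-200],0],
    [[0,0,0],[-130,120,-200],0],
    [[0,0,0],[-130,160,-200],0],
    [[0,0,0],[-130,200,-200],0],
    [[0,0,0],[-130,240,-200],0],
    [[0,0,0],[-130,280,-200],0],
    [[0,0,0],[-130,320,-200],0],
    [[0,0,0],[-130,360,-200],0],
    [[0,0,0],[-130,400,-200],0],
    [[0,0,0],[-130,400,-200],0],
    [[0,0,0],[-130,400,-200],0]
  ]
}}

```text
t: 10.35
tool_pos: [353.6, -401.2, 220.6]
tcp_rot: [1.0, -0.001, -0.001, -0.001]
force: [-0.1, 1.1, 0.5]
gripper_width: 0.1
grasp_force: 0.0
```

Run:
```python
from h import *
p,d=ctrl.capture("top");s,_=ctrl.capture("scene")
a=cv2.resize(p[135:260,290:480],None,fx=4,fy=4,interpolation=cv2.INTER_CUBIC)
cv2.imwrite("pics/crop1.png",a)
cv2.imwrite("pics/scene1.png",cv2.resize(s[140:240,290:430],None,fx=5,fy=5,interpolation=cv2.INTER_CUBIC))
hsv=cv2.cvtColor(p,cv2.COLOR_BGR2HSV)
for lo,hi,z in(((95,110,60),(130,255,255),38),((3,140,90),(22,255,255),35)):
    k,l,st,c=cv2.connectedComponentsWithStats(cv2.inRange(hsv,lo,hi))
    for i in range(1,k):
        if st[i,4]>5 and 325<c[i][0]<450 and 145<c[i][1]<235: print(st[i],c[i].round(1),at_z("top",*c[i],z).round(1))
```

```text
[361 155   5   5  19] [363.2 157. ] [607.1 -60.9  38. ]
[411 157   4   4  16] [412.5 158.5] [ 605.9 -176.9   38. ]
[359 216   6   6  27] [361.4 218.7] [461.7 -58.9  38. ]
[409 218   5   6  26] [411.  220.5] [ 460.  -174.8   38. ]
[335 161  16  11 146] [342.3 166.2] [584.8 -12.1  35. ]
[424 164  18  10 128] [432.6 169. ] [ 582.3 -224.9   35. ]
[330 204  19  10 178] [338.8 208.6] [484.4  -5.8  35. ]
[423 207  18  10 172] [431.8 211.5] [ 482.2 -223.9   35. ]
```

View pics/crop1.png

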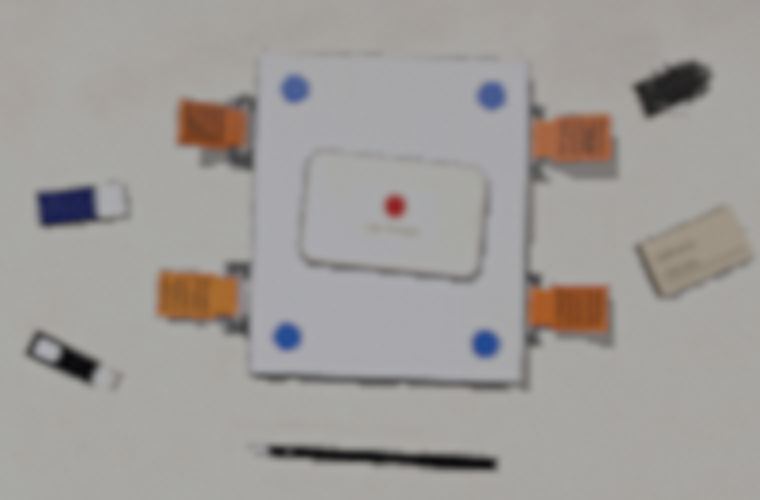

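View pics/scene1.png

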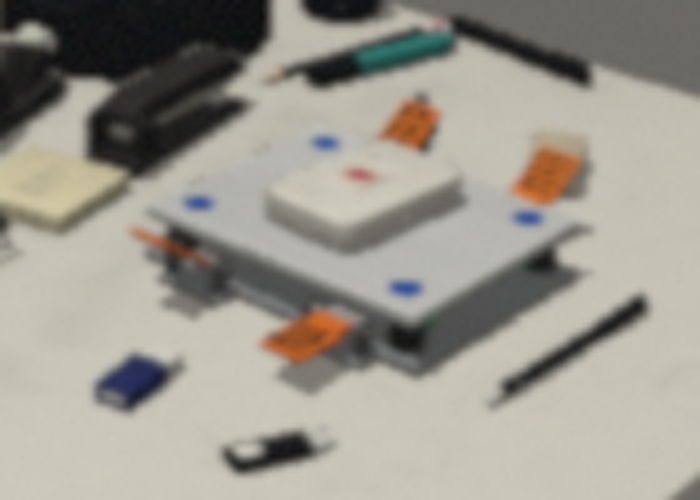

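The front-left lever now lies flat (crop, about (197,297)) and the other three are still up. The plate dots and the small things have not moved. Handing in.

```bash
python3 -c "
from cell import ctrl
print(ctrl.close_job())"
```

```text
the job is handed in; nothing more can be done
None
```

The front left corner was the one that sank: I pushed it about 5 mm down to its stop, released it, pressed its shim lever flat, and handed the job in at about 10.5 s; the other three levers are still up and the plate and small things show no movement in the pictures, though I did not press the two back corners or check the telltale pin.

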